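# Set the stock tags of the bins

## Robot

A 7-joint arm with a two-finger parallel gripper is mounted at the origin on a cart in front of the work surface, level with it; the furniture and walls round the work are solid. World frame = base frame: x ahead of the robot, y to its left, z up, the work surface at z = 0. Lengths are in m, angles in rad, forces in N, time in s.
With the tool pointing down it reaches from about 0.4 to 0.85 m from the base axis. Payload 10.4 kg.
Tool frame: the origin (TCP) lies between the finger pads; the fingertips stand 14 mm ahead of it and the grasp point (between the pads) lies 5 mm behind it; z points along the fingers, y is the direction in which the jaws open and shut (so a half turn about z gives the same grasp; the last joint's range is limited). The gripper opens to 87 mm and grips with 3 to 60 N. Pads are 19 mm wide; open, the fingers measure 117 mm over their backs; the gripper's body (75 mm by 190 mm) begins 51 mm behind the grasp point.
Start: joints at [-1.279, 0.332, -0.065, 1.46, 0.022, 1.35, -0.088], TCP at [0.194, 0.594, 0.237] pointing down, gripper open.
Joint ranges: [-2.6, 2.6], [-0.5, 2.12], [-1.47, 1.34], [0.16, 2.42], [-1.27, 4.41], [0.06, 2.06], [-2.6, 2.6]. Speed limits (rad/s): [2.22, 2.22, 2.79, 2.79, 3.14, 3.14, 3.14].

## Interface

Orientations are given as a unit quaternion [x, y, z, w].
In Python, from bench import readout, camera, calibration, order gives the robot as it stands.
- The arm moves only by the tool apply_moves, never from a script. Its argument "deltas" is a list of rows, each an object with "translation": the shift along the world's x, y, z in m, a list of three; "turn": the turn, a rotation vector about the world's x, y, z in rad, a list of three; "hand": the finger opening in m, from 0 to 0.087. A call has 1 to 5 rows; each row shifts and turns the pose as measured when the row begins; what a row does not reach is not made up. A row lasts 1/10 s, in which the tool goes at most 50 mm and 8.59 degrees, less where a joint would pass 70% of its speed; a pose out of reach is approached as far as the arm can. A call with a gripper value outside its range is refused whole. The fingers move at their own pace and stop on an object; "newtons" is the grip in N (left out, the last holds). Time passes only in rows, so rows that do not move let the fingers close. It gives the time, the measured TCP pose, the force and the opening at its end, in the units of the state.
- readout.read_state(): the state, without advancing time (a new reading comes with each control period).
- camera(name): name is "side" or "top"; returns the picture (480x640x3 uint8, red, green, blue); there is no depth.
- calibration(name): a dict with "fx", "fy", "cx", "cy" (pixels), "D" ([k1, k2, p1, p2, k3] as OpenCV has them; the pictures are not rectified), "extrinsics" (4x4, takes a point from world to camera coordinates). Camera axes: x right, y down, z forward; pixel columns grow to the right and rows downward; lengths in m; the calibration is good to about 2 mm. A picture is of the moment at which its call begins. calibration takes no time and is no camera call.
- order.close_job(): hands the job in, once; it reports no verdict.
The state is a dict: "time": time; "joint_positions": joint angles; "joint_vel": joint speeds; "joint_torque": joint torques, N m; "ee_pos": TCP position; "eef_rot": TCP orientation; "ft_force": force on the tool from outside, world axes, zero at the start; "torque": the same for the moment, N m; "width": finger opening in m.
Only numpy, scipy, OpenCV 4.12 (cv2) and the standard library are available. Lean on these libraries where they do the work, as an engineer would, in place of code of your own. Each camera call takes 0.05 s, during which the arm holds its last target. There are 200 camera calls.

## Task

Each bin on the board has a hinged tag in front of it: its ring face shows when the tag leans back towards the bin, its bar face when it leans towards the robot. Flip the tags that are wrong, so that the full bins, and only they, show the ring face and the empty bins show the bar face, each tag lying fully over on its stop. Push the tags over gently with the fingertips, without pinching them; leave the tags that are already right as they are, and do not move or lift the loose things standing around.

Things in the scene. Friction and masses are not known exactly. Their poses are not given: they have to be found in the camera images.
- board: plywood board 205 x 375 x 10 mm, fixed on the bench, with a row of four alike aluminium stock units 72 mm apart, in changing order. Origin: at bench height, under the hinge line's middle; x points away from the robot, y along the row, to the left. Each unit: a tag on a hinge at the robot's side; behind it an open grey bin 75 x 66 mm, centre 67 mm behind the hinge, rim 29 mm above the board
- bin_rings_hinge (a point): unit whose bin is FULL: heaped with plain band rings. The point is the middle of the tag's hinge pin, 45 mm above the bench; x points from tag to bin, y along the pin and the row, z up. Hinge cheeks (50 mm apart over all) and stop rods reach 11 mm above the pin, 18 mm to either side of the hinge line; bins and contents stay lower than the pin plus 5 mm
- tag_rings (a joint): tag of the bin that is FULL: heaped with plain band rings. 0 upright, +0.8 rad on its stop towards the bin (ring up), -0.8 on its stop towards the robot (bar up). White plate 40 mm wide, 55 mm from pin to free edge, 4 mm thick, 30 g; past upright it falls by itself to the other stop. On a stop its free edge is 40 mm out from the hinge line, 38 mm above the pin: push it there from outside
- bin_rods_hinge (a point): unit whose bin is FULL: heaped with short brass rods. The point is the middle of the tag's hinge pin, 45 mm above the bench; x points from tag to bin, y along the pin and the row, z up. Hinge cheeks (50 mm apart over all) and stop rods reach 11 mm above the pin, 18 mm to either side of the hinge line; bins and contents stay lower than the pin plus 5 mm
- tag_rods (a joint): tag of the bin that is FULL: heaped with short brass rods. 0 upright, +0.8 rad on its stop towards the bin (ring up), -0.8 on its stop towards the robot (bar up). White plate 40 mm wide, 55 mm from pin to free edge, 4 mm thick, 30 g; past upright it falls by itself to the other stop. On a stop its free edge is 40 mm out from the hinge line, 38 mm above the pin: push it there from outside
- bin_bare_a_hinge (a point): unit whose bin is EMPTY. The point is the middle of the tag's hinge pin, 45 mm above the bench; x points from tag to bin, y along the pin and the row, z up. Hinge cheeks (50 mm apart over all) and stop rods reach 11 mm above the pin, 18 mm to either side of the hinge line; bins and contents stay lower than the pin plus 5 mm
- tag_bare_a (a joint): tag of the bin that is EMPTY. 0 upright, +0.8 rad on its stop towards the bin (ring up), -0.8 on its stop towards the robot (bar up). White plate 40 mm wide, 55 mm from pin to free edge, 4 mm thick, 30 g; past upright it falls by itself to the other stop. On a stop its free edge is 40 mm out from the hinge line, 38 mm above the pin: push it there from outside
- bin_bare_b_hinge (a point): unit whose bin is EMPTY. The point is the middle of the tag's hinge pin, 45 mm above the bench; x points from tag to bin, y along the pin and the row, z up. Hinge cheeks (50 mm apart over all) and stop rods reach 11 mm above the pin, 18 mm to either side of the hinge line; bins and contents stay lower than the pin plus 5 mm
- tag_bare_b (a joint): tag of the bin that is EMPTY. 0 upright, +0.8 rad on its stop towards the bin (ring up), -0.8 on its stop towards the robot (bar up). White plate 40 mm wide, 55 mm from pin to free edge, 4 mm thick, 30 g; past upright it falls by itself to the other stop. On a stop its free edge is 40 mm out from the hinge line, 38 mm above the pin: push it there from outside
- tin_wax: loose bystander: white flat screw tin, 53 mm across, 18 mm high, on the board's left end. Origin at the centre of its underside.
- loupe: loose bystander: small closed white loupe, 22 x 34 x 14 mm, on the board's apron in front of the tags (towards the robot). Origin at the centre of its underside.
- tin_rouge: loose bystander: screw tin, 42 mm across, 24 mm high, on the board's front left corner. Origin at the centre of its underside.
- tape_roll: loose bystander: roll of masking tape lying flat, 72 mm across, 13 mm high, left of the board. Origin at the centre of its underside.
- tweezers_a: loose bystander: spring tweezers, 11 x 120 x 8 mm, lying well left of the board. Origin at the centre of its underside.
- scriber: loose bystander: small driver with a wooden handle, 12 x 135 x 12 mm, lying well left of the board. Origin at the centre of its underside.
- flux_jar: loose bystander: open white jar with a stirring stick, 55 x 67 x 89 mm, left of the board. Origin at the centre of its underside.

How it is judged:
At the end, for the whole second after the job is handed in: the tags of the two full bins lean back beyond 0.65 rad, those of the two empty bins lean towards the robot beyond 0.65 rad, all at rest (under 0.1 rad/s), and every loose thing is within 20 mm of where it stood (value of joint each of tag_rings, tag_rods above 0.65 rad and value of joint each of tag_bare_a, tag_bare_b below -0.65 rad and velocity of joint tag_rings between -0.1 and 0.1 rad/s and velocity of joint tag_rods between -0.1 and 0.1 rad/s and velocity of joint tag_bare_a between -0.1 and 0.1 rad/s and velocity of joint tag_bare_b between -0.1 and 0.1 rad/s and distance of each of tin_wax, loupe, tin_rouge, tape_roll, tweezers_a, scriber, flux_jar from where it was at the start of the episode below 0.02 m); the robot touches nothing.
It fails at once if a tag that was already right is lifted from its stop by more than about 25 degrees (value of joint tag_rods below 0.35 rad or value of joint tag_bare_b above -0.35 rad).
It fails at once if a tag is pinched or forced (more than 15 N from the fingers) (contact force between the fingers and tag_rings above 15 N or contact force between the fingers and tag_rods above 15 N or contact force between the fingers and tag_bare_a above 15 N or contact force between the fingers and tag_bare_b above 15 N).
It fails at once if a loose bystander is moved or lifted by more than 30 mm (distance of any of tin_wax, loupe, tin_rouge, tape_roll, tweezers_a, scriber, flux_jar from where it was at the start of the episode above 0.03 m).
It also fails if it takes over 32 s, if anything falls off the work surface, if the arm or the gripper's body presses on something with over 40 N, if the wrist force passes 120 N, or if a joint passes its speed limit or range.

## Working session

There is one attempt and no reset: what is moved stays moved. The work goes in short steps, Python scripts to look and compute and a tool call to move; the robot and the scene stay as the last step left them, time stands still between calls to the robot, and variables do not carry over. Pictures are saved under pics/ and viewed, about 8 in all and at most 12, crops included, and the job is handed in when it is done.

Besides the shell and the picture viewer there is one more tool, called after "Emit:" as name(argument=value, ...), one argument or row to a line, values as JSON. apply_moves: Moves the arm, as the interface text tells. Its arguments: {"type":"object","properties":{"deltas":{"type":"array","items":{"type":"object","properties":{"translation":{"type":"array","items":{"type":"number"}},"turn":{"type":"array","items":{"type":"number"}},"hand":{"type":"number"}}}},"newtons":{"type":"number"}},"required":["deltas"]}

```bash
mkdir -p pics; ls; python3 - <<'E'
from bench import readout, camera, calibration
import cv2, numpy as np
for n in("top","side"):
    cv2.imwrite(f"pics/{n}0.png",camera(n)[:,:,::-1])
    c=calibration(n);print(n,c["fx"],c["fy"],c["cx"],c["cy"],c["D"]);print(np.round(c["extrinsics"],3))
s=readout.read_state();print(s)
E
```

```text
pics
top 611.4817673210919 611.4817673210919 318.7142946634247 233.89230815295085 [-0.15285891  0.          0.          0.          0.        ]
[[-0.006 -1.    -0.002  0.027]
 [-0.975  0.006 -0.224  0.495]
 [ 0.224  0.    -0.975  1.328]
 [ 0.     0.     0.     1.   ]]
side 565.0047710748318 565.0047710748318 319.2040730519054 239.59430542927157 [-0.03935779  0.          0.          0.          0.        ]
[[-0.973 -0.23   0.025  0.47 ]
 [-0.139  0.495 -0.858  0.1  ]
 [ 0.185 -0.838 -0.514  1.039]
 [ 0.     0.     0.     1.   ]]
{'time': 0.1, 'joint_positions': array([-1.27858339,  0.33280808, -0.06470832,  1.46082658,  0.02159573,
        1.34986609, -0.08851144]), 'joint_vel': array([-0.00024501, -0.00270555,  0.00091019, -0.00126006,  0.00012538,
        0.00092007, -0.00035   ]), 'joint_torque': array([ 1.16446648e-03, -6.24546719e+01,  2.44647008e-02, -3.90717888e+01,
       -6.13628235e-02,  3.68329010e-02,  4.27395685e-05]), 'ee_pos': array([0.19342458, 0.59399569, 0.23584855]), 'eef_rot': array([ 1.56750297e-01,  9.87638080e-01, -6.02088207e-04, -7.25778249e-05]), 'ft_force': array([0.52819762, 0.06457868, 0.21636977]), 'torque': array([-0.00842702,  0.00284376, -0.00385708]), 'width': 0.08716628665093978}
```

View pics/top0.png

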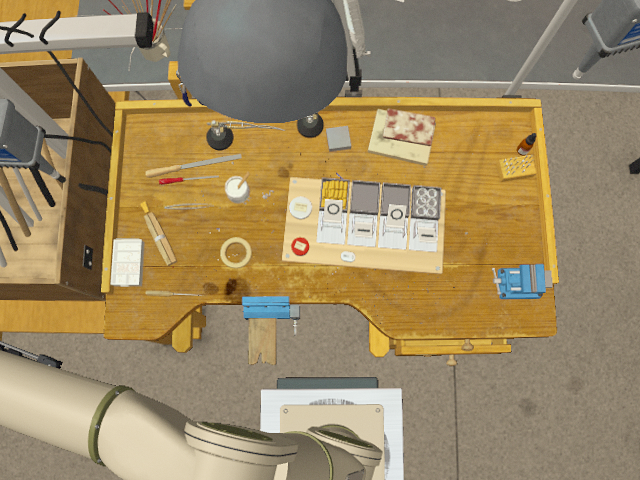

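View pics/side0.png

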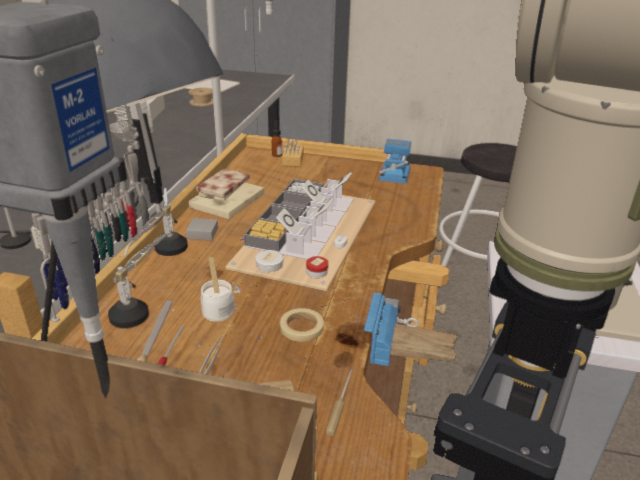

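The top view shows, left to right: rods (ring at 334,208), empty (bar at 363,230), empty (ring at 397,212), and rings (bar at 425,235). The third and fourth tags are therefore wrong. Next I'll crop in to measure them.

```bash
cat > h.py <<'E'
import numpy as np, cv2
from bench import calibration
def ray(name,uv,z):
    c=calibration(name);K=np.array([[c["fx"],0,c["cx"]],[0,c["fy"],c["cy"]],[0,0,1]])
    E=np.array(c["extrinsics"]);p=cv2.undistortPoints(np.float64(uv).reshape(-1,1,2),K,np.float64(c["D"]))[:,0]
    d=np.c_[p,np.ones(len(p))]@E[:3,:3];o=-E[:3,:3].T@E[:3,3]
    z=np.broadcast_to(z,len(d))
    return o+d*((z-o[2])/d[:,2])[:,None]
def proj(name,P):
    c=calibration(name);K=np.array([[c["fx"],0,c["cx"]],[0,c["fy"],c["cy"]],[0,0,1]]);E=np.array(c["extrinsics"])
    return cv2.projectPoints(np.float64(P).reshape(-1,1,3),cv2.Rodrigues(E[:3,:3])[0],E[:3,3],K,np.float64(c["D"]))[0][:,0]
E
python3 - <<'E'
import cv2
im=cv2.imread("pics/top0.png")[165:285,275:455]
cv2.imwrite("pics/crop0.png",cv2.resize(im,None,fx=4.4,fy=4.4,interpolation=cv2.INTER_CUBIC))
E
```

```text
(no output)
```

View pics/crop0.png

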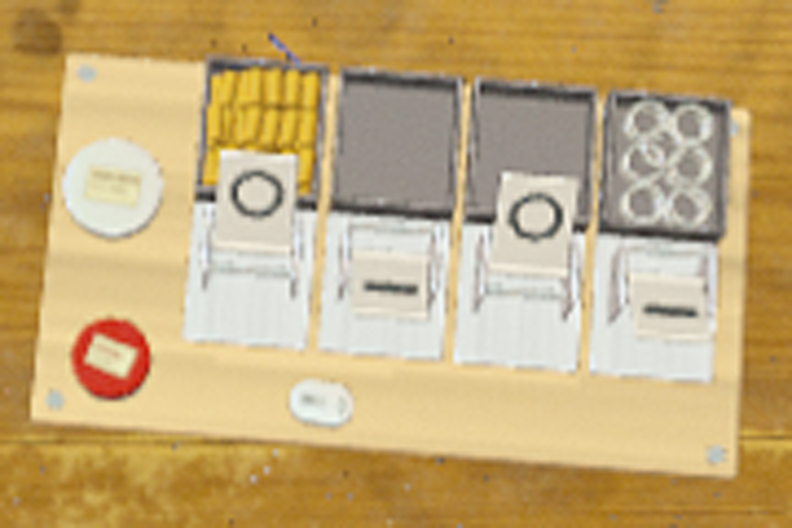

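The crop shows the free edges of the wrong tags: ring tag 3 at crop (502,172)-(578,180) and bar tag 4 at (633,330)-(710,339). The board is yawed by about 5°.

```bash
python3 - <<'E'
from h import *
f=lambda L:np.float64(L)/4.4+[275,165]-0.4
free=ray("top",f([(220,150),(298,155),(352,312),(427,320),(502,172),(578,180),(633,330),(710,339)]),0.083)
print("free",free.round(4))
b=ray("top",f([(68,55),(32,418),(738,474),(750,110)]),0.01);print("board",b.round(4))
# board frame: fit yaw from edges
import itertools
yv=(b[0]-b[3])[:2];yv2=(b[1]-b[2])[:2];xv=(b[0]-b[1])[:2];xv2=(b[3]-b[2])[:2]
for v in(yv,yv2):print(np.linalg.norm(v),np.degrees(np.arctan2(-v[0],v[1])))
for v in(xv,xv2):print(np.linalg.norm(v),np.degrees(np.arctan2(v[1],v[0])))
m=[(free[2*i]+free[2*i+1])[:2]/2 for i in range(4)]
y=m[0]-m[2];yaw1=np.arctan2(-y[0],y[1]);y=m[1]-m[3];yaw2=np.arctan2(-y[0],y[1]);print("yaw",np.degrees([yaw1,yaw2]),np.linalg.norm(m[0]-m[2]),np.linalg.norm(m[1]-m[3]))
a=(yaw1+yaw2)/2;X=np.array([np.cos(a),np.sin(a)])
print("hinges",[ (p-s*.04*X).round(4) for p,s in zip(m,(1,-1,1,-1))])
print("loose",ray("top",f([(112,188),(112,358),(320,402)]),[.028,.034,.024]).round(4))
# flux jar, tape, lamp
print(ray("top",[(237,180),(236,252),(265,50)],[.09,.013,.4]).round(3))
E
```

```text
free [[ 0.5701  0.01    0.083 ]
 [ 0.5672 -0.0299  0.083 ]
 [ 0.4847 -0.0559  0.083 ]
 [ 0.4804 -0.0936  0.083 ]
 [ 0.5576 -0.1341  0.083 ]
 [ 0.5532 -0.173   0.083 ]
 [ 0.4745 -0.1979  0.083 ]
 [ 0.4695 -0.2369  0.083 ]]
board [[ 0.6458  0.0915  0.01  ]
 [ 0.4451  0.1096  0.01  ]
 [ 0.4123 -0.2628  0.01  ]
 [ 0.6127 -0.2799  0.01  ]]
0.37288546088092805 -5.092929891902202
0.37384223560065827 -5.039146964504885
0.20154708857497527 -5.142724661683911
0.20119760843063908 -4.870393252933351
yaw [-5.27670652 -4.22706043] 0.14418485129922368 0.14303583698303737
hinges [array([ 0.5288, -0.0066]), array([ 0.5224, -0.078 ]), array([ 0.5155, -0.1502]), array([ 0.5119, -0.2207])]
loose [[ 0.5655  0.0669  0.028 ]
 [ 0.4721  0.0666  0.034 ]
 [ 0.45   -0.0417  0.024 ]]
[[0.614 0.208 0.09 ]
 [0.463 0.216 0.013]
 [0.764 0.12  0.4  ]]
```

Unit 3's hinge is at about (0.517,-0.150) and unit 4's at about (0.511,-0.222), with yaw -5°. I'll move with the fingers closed, along an arc that keeps within reach.

Emit:
apply_moves(
  deltas=[
    {"translation":[0.03,-0.03,0],"turn":[0,0,0.05],"hand":0},
    {"translation":[0.03,-0.03,0],"turn":[0,0,0.05],"hand":0},
    {"translation":[0.03,-0.03,0],"turn":[0,0,0.05],"hand":0},
    {"translation":[0.03,-0.03,0],"turn":[0,0,0.05],"hand":0},
    {"translation":[0.03,-0.03,0],"turn":[0,0,0.03],"hand":0},
  ],
  newtons=5,
)

```text
time: 0.6
ee_pos: [0.34, 0.4418, 0.2327]
eef_rot: [0.032, 0.999, -0.002, -0.002]
ft_force: [0.3, 0.7, 0.3]
width: 0.0553
```

Emit:
apply_moves(
  deltas=[
    {"translation":[0.03,-0.035,0],"turn":[0,0,-0.01],"hand":0},
    {"translation":[0.03,-0.035,0],"turn":[0,0,-0.01],"hand":0},
    {"translation":[0.03,-0.035,0],"turn":[0,0,0],"hand":0},
    {"translation":[0.02,-0.045,0],"turn":[0,0,0],"hand":0},
    {"translation":[0.0,-0.05,0],"turn":[0,0,0],"hand":0},
  ],
)

```text
time: 1.1
ee_pos: [0.4547, 0.2359, 0.2309]
eef_rot: [0.042, 0.999, -0.003, -0.003]
ft_force: [0.8, -0.7, -0.1]
width: 0.0154
```

Emit:
apply_moves(
  deltas=[
    {"translation":[0.0,-0.05,0],"turn":[0,0,0],"hand":0},
    {"translation":[0.0,-0.05,0],"turn":[0,0,0],"hand":0},
    {"translation":[0,-0.05,0],"turn":[0,0,0],"hand":0},
    {"translation":[0,-0.05,0],"turn":[0,0,0],"hand":0},
    {"translation":[0.0,-0.05,0],"turn":[0,0,0],"hand":0},
  ],
)

```text
time: 1.6
ee_pos: [0.4527, -0.0137, 0.2296]
eef_rot: [0.042, 0.999, -0.003, -0.004]
ft_force: [1.2, -0.9, 0.6]
width: 0.0002
```

Target above the start of push 4: (0.431,-0.215,0.15).

Emit:
apply_moves(
  deltas=[
    {"translation":[-0.006,-0.045,-0.01],"turn":[0,0,0],"hand":0},
    {"translation":[-0.006,-0.045,-0.015],"turn":[0,0,0],"hand":0},
    {"translation":[-0.005,-0.045,-0.02],"turn":[0,0,0],"hand":0},
    {"translation":[-0.004,-0.045,-0.02],"turn":[0,0,0],"hand":0},
    {"translation":[0,-0.02,-0.01],"turn":[0,0,0],"hand":0},
  ],
)

```text
time: 2.1
ee_pos: [0.4288, -0.2232, 0.1549]
eef_rot: [0.045, 0.999, -0.003, -0.001]
ft_force: [0.6, -0.1, -0.1]
width: 0.0004
```

```bash
python3 - <<'E'
from bench import camera,readout
import cv2,numpy as np
from h import proj
a=camera("top")[:,:,::-1];b=camera("side")[:,:,::-1]
s=readout.read_state();p=s["ee_pos"];print(p,s["eef_rot"])
tip=p-[0,0,.014]
print(proj("top",[tip,[.511,-.222,.045]])-[340,150],proj("side",[tip,[.511,-.222,.045],[.517,-.15,.045]])-[220,150])
A=cv2.resize(np.ascontiguousarray(a[150:290,340:480]),(400,400),interpolation=2)
B=cv2.resize(np.ascontiguousarray(b[150:290,220:360]),(400,400),interpolation=2)
cv2.imwrite("pics/p1.png",np.hstack([A,B]))
E
```

```text
[ 0.42893452 -0.22249511  0.1547024 ] [ 0.04506199  0.99897891 -0.00281986 -0.00161485]
[[ 95.17333754 104.66721996]
 [ 85.61435583  77.562542  ]] [[148.35605205   2.5735349 ]
 [110.10973193  37.66596802]
 [100.39956358  51.06161824]]
```

View pics/p1.png

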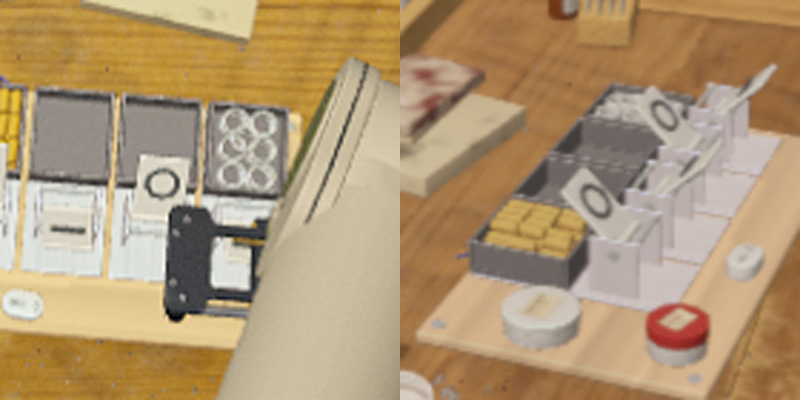

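The crops show the gripper in front of tag 4 and all four tags unchanged. The projected hinges fall on their cheeks (about 714,108 and 687,146 in the picture). Now I'll descend.

Emit:
apply_moves(
  deltas=[
    {"translation":[0.0,0.007,-0.02],"turn":[0,0,0],"hand":0},
    {"translation":[0,0,-0.02],"turn":[0,0,0],"hand":0},
    {"translation":[0,0,-0.02],"turn":[0,0,0],"hand":0},
    {"translation":[0,0,-0.01],"turn":[0,0,0],"hand":0},
    {"translation":[0,0,0],"turn":[0,0,0],"hand":0},
  ],
)

```text
time: 2.7
ee_pos: [0.4301, -0.212, 0.0833]
eef_rot: [0.044, 0.999, -0.002, -0.001]
ft_force: [0.5, -0.8, 0.1]
width: 0.0007
```

Emit:
apply_moves(
  deltas=[
    {"translation":[0.01,-0.001,0],"turn":[0,0,0],"hand":0},
    {"translation":[0.01,-0.001,0],"turn":[0,0,0],"hand":0},
    {"translation":[0.01,-0.001,0],"turn":[0,0,0],"hand":0},
    {"translation":[0.01,-0.001,0],"turn":[0,0,0],"hand":0},
    {"translation":[0.01,-0.001,0],"turn":[0,0,0],"hand":0},
  ],
)

```text
time: 3.2
ee_pos: [0.4863, -0.2166, 0.0864]
eef_rot: [0.043, 0.999, -0.002, 0.001]
ft_force: [-0.3, 0.6, -0.3]
width: 0.0005
```

Emit:
apply_moves(
  deltas=[
    {"translation":[0.01,-0.001,0],"turn":[0,0,0],"hand":0},
    {"translation":[0.008,-0.001,0],"turn":[0,0,0],"hand":0},
    {"translation":[0.006,-0.001,0],"turn":[0,0,0],"hand":0},
    {"translation":[0.004,0,0],"turn":[0,0,0],"hand":0},
    {"translation":[0,0,0],"turn":[0,0,0],"hand":0},
  ],
)

```text
time: 3.7
ee_pos: [0.5185, -0.2201, 0.0861]
eef_rot: [0.043, 0.999, -0.002, 0.001]
ft_force: [-0.7, -0.3, 0.2]
width: 0.0003
```

```bash
cat > look.py <<'E'
from bench import camera,readout
import cv2,numpy as np,sys
a=camera("top")[:,:,::-1];b=camera("side")[:,:,::-1]
s=readout.read_state();print(s["time"],s["ee_pos"],s["ft_force"])
A=cv2.resize(np.ascontiguousarray(a[150:290,310:450]),(400,400),interpolation=2)
B=cv2.resize(np.ascontiguousarray(b[150:290,220:360]),(400,400),interpolation=2)
cv2.imwrite(sys.argv[1],np.hstack([A,B]))
E
python3 look.py pics/p2.png
```

```text
3.8 [ 0.51788913 -0.2202263   0.08618046] [-0.81898804  0.38830461  0.47418617]
```

View pics/p2.png

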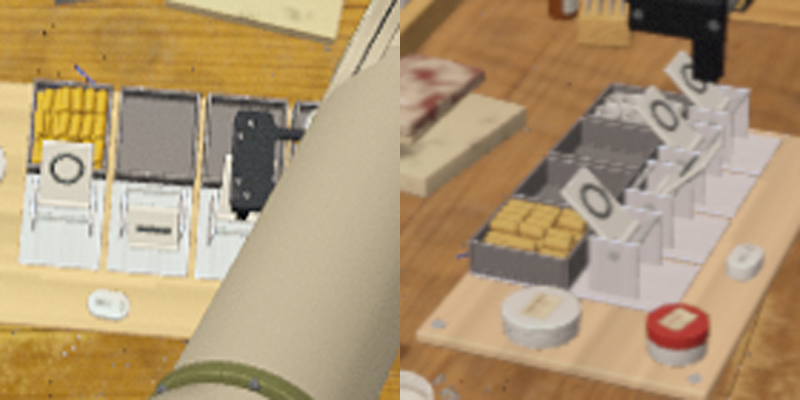

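The side crop shows tag 4 lying back with its ring up, at (690,75). I'll back off, lift, and cross to the bin side of tag 3.

Emit:
apply_moves(
  deltas=[
    {"translation":[-0.01,0,0],"turn":[0,0,0],"hand":0},
    {"translation":[-0.005,0,0.03],"turn":[0,0,0],"hand":0},
    {"translation":[0,0,0.04],"turn":[0,0,0],"hand":0},
    {"translation":[0.0,0,0.02],"turn":[0,0,0],"hand":0},
    {"translation":[0.03,0.02,0],"turn":[0,0,0],"hand":0},
  ],
)

```text
time: 4.3
ee_pos: [0.5237, -0.2042, 0.1787]
eef_rot: [0.048, 0.999, -0.002, -0.001]
ft_force: [2.7, -0.7, 0.4]
width: 0.0003
```

Emit:
apply_moves(
  deltas=[
    {"translation":[0.03,0.02,0],"turn":[0,0,0],"hand":0},
    {"translation":[0.03,0.02,0],"turn":[0,0,0],"hand":0},
    {"translation":[0.01,0,0],"turn":[0,0,0],"hand":0},
    {"translation":[0,0,0],"turn":[0,0,0],"hand":0},
  ],
)

```text
time: 4.7
ee_pos: [0.5954, -0.1604, 0.1802]
eef_rot: [0.047, 0.999, -0.0, -0.0]
ft_force: [-0.7, 0.2, -0.7]
width: 0.0001
```

Emit:
apply_moves(
  deltas=[
    {"translation":[0,0.002,-0.025],"turn":[0,0,0],"hand":0},
    {"translation":[0,0.001,-0.025],"turn":[0,0,0],"hand":0},
    {"translation":[0,0,-0.025],"turn":[0,0,0],"hand":0},
    {"translation":[0.0,0,-0.015],"turn":[0,0,0],"hand":0},
    {"translation":[0,0,0],"turn":[0,0,0],"hand":0},
  ],
)

```text
time: 5.2
ee_pos: [0.5891, -0.1625, 0.0887]
eef_rot: [0.05, 0.999, -0.001, -0.0]
ft_force: [0.5, 1.0, 0.8]
width: 0.0003
```

Emit:
apply_moves(
  deltas=[
    {"translation":[-0.008,0.003,-0.003],"turn":[0,0,0],"hand":0},
    {"translation":[-0.01,0.003,-0.001],"turn":[0,0,0],"hand":0},
    {"translation":[-0.01,0.001,0],"turn":[0,0,0],"hand":0},
    {"translation":[-0.01,0.001,0],"turn":[0,0,0],"hand":0},
    {"translation":[-0.01,0.001,0],"turn":[0,0,0],"hand":0},
  ],
)

```text
time: 5.7
ee_pos: [0.5384, -0.1544, 0.0882]
eef_rot: [0.051, 0.999, -0.001, 0.002]
ft_force: [0.3, 0.0, -0.2]
width: 0.0005
```

Emit:
apply_moves(
  deltas=[
    {"translation":[-0.01,0.001,0],"turn":[0,0,0],"hand":0},
    {"translation":[-0.008,0.001,0],"turn":[0,0,0],"hand":0},
    {"translation":[-0.006,0.0,0],"turn":[0,0,0],"hand":0},
    {"translation":[-0.002,0,0],"turn":[0,0,0],"hand":0},
    {"translation":[0,0,0],"turn":[0,0,0],"hand":0},
  ],
)

```text
time: 6.2
ee_pos: [0.5088, -0.152, 0.0891]
eef_rot: [0.051, 0.999, -0.0, 0.003]
ft_force: [-0.2, -0.0, -0.4]
width: 0.0003
```

```bash
python3 look.py pics/p3.png
```

```text
6.3 [ 0.50917682 -0.15207476  0.08903492] [ 0.11615275 -0.09709476 -0.0901032 ]
```

View pics/p3.png

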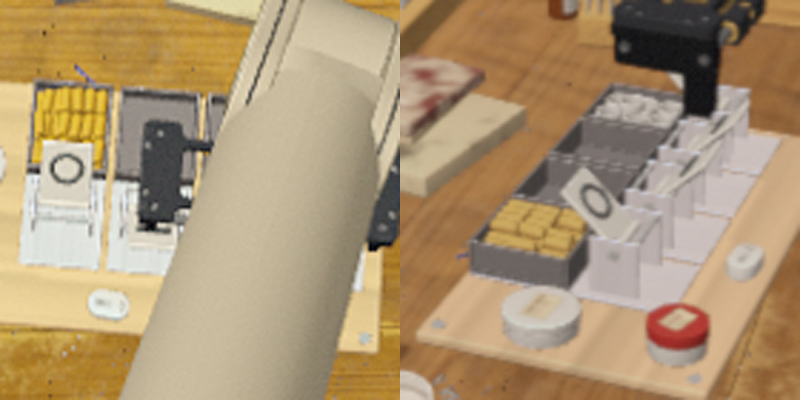

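Tag 3 now leans towards the robot (side crop, 730,120). I'll back off, lift, and clear the view.

Emit:
apply_moves(
  deltas=[
    {"translation":[0.01,0,0],"turn":[0,0,0],"hand":0},
    {"translation":[0.005,0,0.03],"turn":[0,0,0],"hand":0},
    {"translation":[0,0,0.04],"turn":[0,0,0],"hand":0},
    {"translation":[0.0,0,0.04],"turn":[0,0,0],"hand":0},
    {"translation":[0,0.03,0.02],"turn":[0,0,0],"hand":0},
  ],
)

```text
time: 6.8
ee_pos: [0.5255, -0.1246, 0.2205]
eef_rot: [0.053, 0.999, -0.002, -0.0]
ft_force: [0.2, 0.6, -0.2]
width: 0.0006
```

Emit:
apply_moves(
  deltas=[
    {"translation":[-0.01,0.045,0],"turn":[0,0,0],"hand":0},
    {"translation":[-0.01,0.045,0],"turn":[0,0,0],"hand":0},
    {"translation":[-0.01,0.045,0],"turn":[0,0,0],"hand":0},
    {"translation":[-0.01,0.045,0],"turn":[0,0,0],"hand":0},
    {"translation":[-0.01,0.045,0],"turn":[0,0,0],"hand":0},
  ],
)

```text
time: 7.3
ee_pos: [0.4801, 0.1063, 0.2266]
eef_rot: [0.057, 0.998, -0.002, 0.006]
ft_force: [1.2, 0.9, -0.9]
width: 0.0002
```

Emit:
apply_moves(
  deltas=[
    {"translation":[-0.01,0.045,0],"turn":[0,0,0],"hand":0},
    {"translation":[-0.01,0.045,0],"turn":[0,0,0],"hand":0},
    {"translation":[-0.01,0.045,0],"turn":[0,0,0],"hand":0},
    {"translation":[-0.01,0.04,0],"turn":[0,0,0],"hand":0},
    {"translation":[0,0,0],"turn":[0,0,0],"hand":0},
  ],
)

```text
time: 7.8
ee_pos: [0.4371, 0.2987, 0.2274]
eef_rot: [0.052, 0.999, -0.0, 0.006]
ft_force: [1.0, -1.1, 0.2]
width: 0.0007
```

```bash
python3 look.py pics/p4.png
```

```text
7.9 [0.43936549 0.29347644 0.22751084] [ 0.12381091 -1.41459355  0.58848088]
```

View pics/p4.png

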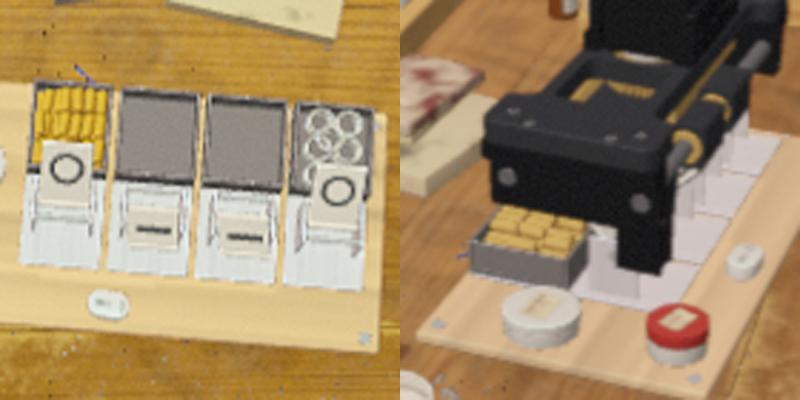

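The top crop now reads ring, bar, bar, ring. The free edges line up with their already-right neighbours along the 5° board yaw, so the tags are fully over. I'll do a quick check on the loose things, then hand in.

```bash
python3 - <<'E'
from bench import camera,order
import cv2,numpy as np
a=cv2.imread("pics/top0.png").astype(int);b=camera("top")[:,:,::-1].astype(int)
d=abs(a-b).max(2)
for n,(u,v,r) in dict(wax=(300,207,14),rouge=(300,246,11),loupe=(348,256,10),jar=(236,187,15),tape=(236,252,18),tweez=(185,207,18),scriber=(175,293,25)).items():
    print(n,(d[v-r:v+r,u-r:u+r]>40).mean().round(3))
print(order.close_job())
E
```

```text
wax 0.0
rouge 0.0
loupe 0.0
jar 0.0
tape 0.14
tweez 0.513
scriber 0.846
the job is handed in; nothing more can be done
None
```

I flipped the two wrong tags with closed fingertips: the rings bin's tag back to its ring face, and the right-hand empty bin's tag forward to its bar face. I left the other two alone and handed the job in at about 8 s.

- **Tags:** the last top view shows ring, bar, bar, ring. The flipped tags' free edges line up with their already-right neighbours, so they look fully over on their stops. I judged this from the pictures, not from measured joint angles.
- **Forces:** wrist force readings stayed under about 3 N (taken at the end of each move call).
- **Loose things:** a before/after comparison of the top view shows no change at the wax tin, rouge tin, loupe and flux jar. It did show changes at the tape roll (14% of pixels), tweezers (51%) and scriber (85%). I put these down to the arm, which was parked on that side at y ≈ 0.3, blocking the view, but I didn't confirm it. The fingertips were about 0.21 m above the bench when they passed that side.

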